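# Tilt the drilling jig and lock it with its spring pin

## Task

Tilt the table of the green drilling jig towards the robot, by its orange crank, until the spring pin locks it in the next notch, somewhere between about 30 and 60 degrees. So that the pin can catch, its red knob has to be set: press it right down, turn it clockwise to its stop and let go. The notch is hidden in the head, so swing the table slowly, feel for the pin dropping in and stop there at once without straining it; then let go, and leave the loose things on the bench where they are.

Things in the scene. Friction and masses are not known exactly. Their poses are not given: they have to be found in the camera images.
- jig: Green tilting drilling jig bolted to the bench, base 170 x 270 x 12 mm. Origin on the bench under the table's middle; x away from the robot, y left, z up. Green uprights carry the table; at +y stands a grey drum (index head, 118 mm across, 48 mm thick, centred 109 mm to +y, top at 164 mm) with a steel collar (48 mm across, top at 195 mm) under the red knob; the crank is at -y.
- table (a joint): Tilt of the aluminium table (150 x 128 mm, an offcut clamped on it, the crank fixed to it), rad: 0 level, growing as it leans to face the robot, i.e. as the crank comes to the jig's -x. Travel -0.60 to 1.25, start 0 to 0.2. Stiff hinge: stays where it is left; 2 to 4 N at the crank move it. Once the pin has caught it is springy: past the play, about 18 N more at the crank per 0.1 rad.
- table_hinge (a point): Point on the table's swing axis (parallel to the jig's y), mid table, 105 mm up. A disc of 50 mm radius, hidden in the head, turns with the table; it has two notches, one at a backward tilt (below -0.25), one forward. The disc is set differently each time, so the wanted notch lies anywhere from tilt 0.48 to 1.09, to be found by touch; caught, the table has about 0.04 rad of play either way.
- crank_grip (a point): Middle of the orange crank handle: bar 16 mm thick, 75 mm long, parallel to the jig's y, sticking out to -y from the arm (22 x 10 mm, ends 13 mm past the bar's centre; a 20 mm collar caps the bar's free end). It circles the swing axis at 130 mm; at tilt q the arm leans 0.40 - q rad from upright towards jig +x. 147 mm to -y of the table's middle.
- knob_grip (a point): Centre of the red grip bar of the knob: 56 mm long, 14 mm wide, 25 mm high, 227 mm above the bench when up. The bar lies along the jig's x when unturned; it stands on a black round flange 60 mm across and 5 mm thick (its upper face 12.5 mm below this point), which may be pressed too.
- plunger (a joint): How far the knob and its plunger are pressed down, m: 0 up (at start), 0.013 fully down. Sprung up: 3 N to start, rising to about 15 N fully down.
- knob (a joint): Turn of the knob, rad: 0 at start, growing clockwise seen from above, stop at 1.25. A bayonet track stops it turning unless it is pressed down more than 0.011; turned more than about 0.6 while down, it stays down (0.011 or a little more) when let go: the knob is set.
- pin (a joint): Lift of the spring pin in the plunger, m: 0 when fully out below the knob (also at start, clear of the disc). With the knob set the pin presses on the disc's rim, lifted about 0.009; dropping into a notch it goes back to 0 and locks the table. A yellow stem 7 mm thick stands out of the knob's top by this lift (flush at 0).
- pin_rod: Steel pin with a round-nosed tongue, inside the head, under the knob, out of sight. Origin on the knob's axis at the underside of the knob's flange when the lift is 0, rising with the lift and sinking with the plunger. Riding on the disc it bears 5 to 10 N; a load of 40 N on it (about 14 N at the crank once caught) strains it.
- glue_bottle: White glue bottle, 66 mm across, 193 mm high, a bystander. Origin under its centre.
- jar_nails: Clear jar with green lid, 69 mm across, 84 mm high, a bystander. Origin under its centre.
- sanding_block: Brown cork sanding block 64 x 110 x 36 mm, a bystander. Origin under its centre.
- tape_measure: Yellow tape measure 35 x 72 x 73 mm, a bystander. Origin under its centre.

How it is judged:
At the end, for the whole second after the job is handed in: The knob is set (turned more than 0.8 rad and still down by more than 9.5 mm), the pin has dropped into the notch (lift under 2.5 mm) with the table tilted between 0.42 and 1.16 rad and at rest (value of joint knob above 0.8 rad and value of joint plunger above 0.0095 m and value of joint pin below 0.0025 m and value of joint table between 0.42 and 1.16 rad and velocity of joint table between -0.05 and 0.05 rad/s); the robot touches nothing.
It fails at once if the pin is strained: more than 40 N on it (about 14 N at the crank) (contact force between pin_rod and anything else above 40 N).
It fails at once if a bystander (glue bottle, jar, sanding block, tape measure) is moved more than 40 mm (distance of any of glue_bottle, jar_nails, sanding_block, tape_measure from where it was at the start of the episode above 0.04 m).
It also fails if it takes over 45 s, if anything falls off the work surface, if the arm or the gripper's body presses on something with over 40 N, if the wrist force passes 120 N, or if a joint passes its speed limit or range.

## Robot

A 6-joint arm with a two-finger parallel gripper is mounted at the origin on a cart in front of the work surface, level with it; the furniture and walls round the work are solid. World frame = base frame: x ahead of the robot, y to its left, z up, the work surface at z = 0. Lengths are in m, angles in rad, forces in N, time in s.
With the tool pointing down it reaches from about 0.35 to 1 m from the base axis. Payload 7.1 kg.
Tool frame: the origin (TCP) lies between the finger pads; the fingertips stand 17 mm ahead of it and the grasp point (between the pads) lies 2 mm behind it; z points along the fingers, y is the line along which they close (so a half turn about z gives the same grasp; the last joint's range is limited). The gripper opens to 85 mm and grips with 20 to 120 N. Pads are 22 mm wide; open, the fingers measure 114 mm over their backs; the gripper's body (76 mm by 85 mm) begins 54 mm behind the grasp point. The pads swing forward as they close: fully open they stand 13 mm farther back than shut.
Start: joints at [-1.189, 0.423, 1.63, -0, 1.089, -0.019], TCP at [0.244, -0.575, 0.248] pointing down, gripper open.
Joint ranges: [-3, 3], [-0.9, 2.11], [0.09, 2.58], [-1.31, 4.45], [0.11, 2.69], [-2.54, 2.54]. Speed limits (rad/s): [2.39, 2.39, 3.01, 3.14, 3.14, 3.14].

## Interface

Orientations are given as a unit quaternion [w, x, y, z].
In Python, from workcell import r gives the robot as it stands.
- The arm moves only by the shell command python3 -m handwheel 'ROWS' [OPENING]. ROWS is text: rows parted by semicolons, each of 6 numbers parted by spaces: the shift along the tool's x, y, z in mm, then the turn, a rotation vector about the tool's x, y, z in degrees. A call has 1 to 5 rows; each row shifts and turns the commanded pose from where the row before left it, along the tool's axes as they then stand; what a row does not reach is not made up. A row lasts 1/8 s, in which the tool goes at most 62.5 mm and 10.7 degrees, less where a joint would pass 70% of its speed; a pose out of reach is approached as far as the arm can. A call with a gripper value outside its range is refused whole. OPENING is the opening, from -1 (shut) to 1 (fully open), so that 0 is half open, set as the call begins (- or left out, the last holds). The fingers move at their own pace and stop on an object; the grip force is fixed at half the most. Time passes only in rows, so rows that do not move let the fingers close. It gives the time, the measured TCP pose, the force, the opening and the grip force at its end, in the units of the state.
- r.get_state(): the state, without advancing time (a new reading comes with each control period).
- r.grab_frame(name): name is "scene" or "top" or "wrist"; returns the picture (400x640x3 uint8, red, green, blue); there is no depth.
- r.camera_info(name): a dict with "fx", "fy", "cx", "cy" (pixels), "rvec" (rotation vector, rad) and "tvec" (3), from world to camera coordinates, as OpenCV has them; the wrist camera has in their place "T_tool_cam" (4x4, takes a point from camera to tool coordinates, whose origin is the TCP and whose axes are the flange's). Camera axes: x right, y down, z forward; pixel columns grow to the right and rows downward; lengths in m; the calibration is good to about 2 mm. The wrist camera is an equidistant fisheye: a pixel r from the principal point sees the ray r / f radians off the axis. A picture is of the moment at which its call begins: read the wrist's pose just before it. camera_info takes no time and is no camera call.
- r.hand_in(): hands the job in; it is judged then, once.
The state is a dict: "time_s": time; "joint_pos": joint angles; "joint_vel": joint speeds; "joint_torque": joint torques, N m; "eef_pos": TCP position; "eef_rot": TCP orientation; "ft_force": force on the tool from outside, world axes, zero at the start; "torque": the same for the moment, N m; "opening": finger opening in m; "finger_force": force on a finger pad.
Only numpy, scipy, OpenCV 4.12 (cv2) and the standard library are available. Lean on these libraries where they do the work, as an engineer would, in place of code of your own. Each camera call takes 0.05 s, during which the arm holds its last target. There are 200 camera calls.

## Working session

There is one attempt and no reset: what is moved stays moved. The work goes in short steps, Python scripts to look and compute and a shell command to move; the robot and the scene stay as the last step left them, time stands still between calls to the robot, and variables do not carry over. Pictures are saved under pics/ and viewed, at most 10 in all, crops included, and the job is handed in when it is done.

```bash
mkdir -p pics; ls; cat > h.py <<'E'
import numpy as np, cv2
from scipy.spatial.transform import Rotation as R
from workcell import r
def save(n,f): cv2.imwrite(f'pics/{f}.png',cv2.cvtColor(r.grab_frame(n),cv2.COLOR_RGB2BGR))
def ray(n,u,v):
    c=r.camera_info(n)
    M=R.from_rotvec(np.ravel(c['rvec'])).as_matrix();t=np.ravel(c['tvec'])
    d=np.array([(u-c['cx'])/c['fx'],(v-c['cy'])/c['fy'],1])
    return -M.T@t, M.T@d
def onz(n,u,v,z):
    o,d=ray(n,u,v); return o+d*(z-o[2])/d[2]
def proj(n,p):
    c=r.camera_info(n);M=R.from_rotvec(np.ravel(c['rvec'])).as_matrix()
    q=M@np.array(p)+np.ravel(c['tvec']);return c['fx']*q[0]/q[2]+c['cx'],c['fy']*q[1]/q[2]+c['cy']
E
python3 - <<'E'
from h import *
save('scene','s1');save('top','t1')
s=r.get_state();print({k:np.round(v,3) for k,v in s.items()})
for n in('scene','top'):print(ray(n,320,200))
E
```

```text
pics
{'time_s': np.float64(0.1), 'joint_pos': array([-1.189,  0.424,  1.631, -0.   ,  1.089, -0.019]), 'joint_vel': array([ 0.002,  0.   , -0.002,  0.   , -0.   , -0.   ]), 'joint_torque': array([-1.0000e-03, -5.5843e+01, -2.8244e+01, -0.0000e+00,  3.0000e-03,
       -0.0000e+00]), 'eef_pos': array([ 0.244, -0.575,  0.248]), 'eef_rot': array([-0.001,  0.98 ,  0.199, -0.   ]), 'ft_force': array([ 0.203, -0.141,  0.222]), 'torque': array([-0.001,  0.031, -0.02 ]), 'finger_force': np.float64(0.0), 'opening': np.float64(0.085)}
(array([-0.4084375 ,  0.70679757,  1.03738612]), array([ 0.63036001, -0.52036053, -0.57668808]))
(array([ 0.44483388, -0.12948666,  1.16565594]), array([ 0.16887721,  0.00278401, -0.9856746 ]))
```

View pics/s1.png

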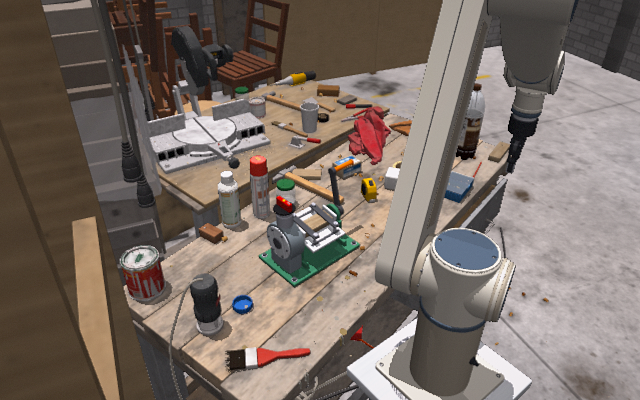

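View pics/t1.png

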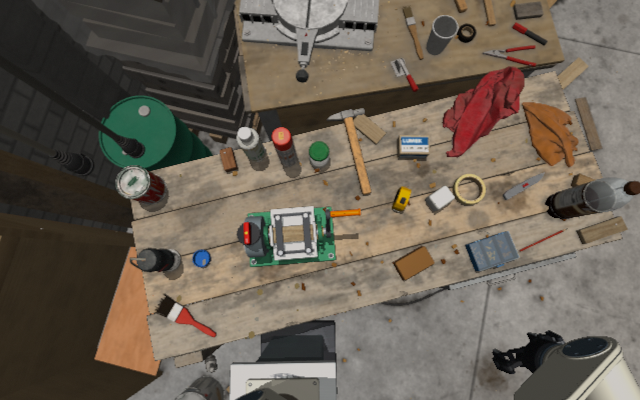

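The top view has the robot side at the bottom. The red knob is at about (247,233), the orange handle at (345,212), the green base spans (250–337, 207–265), and the tape measure is at (401,198). Next I'll measure these.

```bash
cat > m.py <<'E'
from h import *
im=cv2.cvtColor(cv2.imread('pics/t1.png'),cv2.COLOR_BGR2HSV)
def mask(lo,hi,box):
    m=cv2.inRange(im,np.array(lo),np.array(hi));k=np.zeros_like(m);u0,v0,u1,v1=box;k[v0:v1,u0:u1]=m[v0:v1,u0:u1];return k
kn=mask((0,170,120),(6,255,255),(225,205,270,260))|mask((174,170,120),(180,255,255),(225,205,270,260))
orr=mask((8,180,120),(20,255,255),(322,195,370,225))
g=mask((60,100,30),(90,255,255),(230,195,350,280))
for n,m,z in(('knob',kn,.24),('crank',orr,.22),('base',g,.012)):
    p=np.argwhere(m)[:,::-1].astype(np.float32)
    re=cv2.minAreaRect(p);b=cv2.boxPoints(re)
    print(n,len(p),p.mean(0),re)
    q=np.array([onz('top',*x,z)[:2] for x in b]);print(q.round(4).tolist(),q.mean(0).round(4))
E
python3 m.py
```

```text
knob 90 [246.22223 232.48889] ((246.5, 232.5), (21.0, 5.0), 90.0)
[[0.5513, 0.0682], [0.551, 0.0554], [0.4976, 0.0549], [0.4979, 0.0676]] [0.5244 0.0615]
crank 173 [344.69943 212.67052] ((345.0138244628906, 212.66552734375), (5.647092819213867, 30.311603546142578), 85.2363510131836)
[[0.5768, -0.1514], [0.5816, -0.2304], [0.5667, -0.231], [0.562, -0.1522]] [ 0.5718 -0.1912]
base 1269 [298.99448 241.33018] ((290.54608154296875, 236.5762939453125), (53.22993850708008, 85.36727142333984), 85.42607879638672)
[[0.6047, 0.1111], [0.6201, -0.1607], [0.4527, -0.1693], [0.4376, 0.0963]] [ 0.5288 -0.0306]
```

```bash
cat > plan.py <<'E'
import sys
from h import *
def plan(x,y,z,th=None,n=1):
    s=r.get_state();p=np.array(s['eef_pos']);w,*v=s['eef_rot'];M=R.from_quat([*v,w])
    X=M.as_matrix()[:,0];t0=np.degrees(np.arctan2(X[1],X[0]))
    d=0 if th is None else (th-t0+180)%360-180
    print('yaw',t0.round(1),'turn z tool',round(-d,1),'tilt',np.round(M.as_matrix()[:,2],3),'pos',p.round(4))
    D=np.array([x,y,z])-p
    for i in range(n):
        Mi=R.from_euler('z',d*i/n,degrees=True)*M
        print(*np.round(Mi.inv().apply(D/n*1000),1),'0 0',round(-d/n,2),end='; ')
    print()
if __name__=='__main__':
    a=[float(q) for q in sys.argv[1:]];plan(a[0],a[1],a[2],a[3] if len(a)>3 else None,int(a[4]) if len(a)>4 else 1)
E
python3 plan.py .5244 .0615 .34 183.3 16
```

```text
yaw 23.0 turn z tool -160.3 tilt [-0.001  0.001 -1.   ] pos [ 0.2437 -0.575   0.2476]
31.7 -29.8 -5.7 0 0 -10.02; 36.4 -23.8 -5.7 0 0 -10.02; 40.0 -17.1 -5.7 0 0 -10.02; 42.3 -9.9 -5.8 0 0 -10.02; 43.4 -2.4 -5.8 0 0 -10.02; 43.2 5.2 -5.8 0 0 -10.02; 41.6 12.6 -5.8 0 0 -10.02; 38.8 19.7 -5.8 0 0 -10.02; 34.8 26.1 -5.8 0 0 -10.02; 29.7 31.8 -5.8 0 0 -10.02; 23.7 36.4 -5.8 0 0 -10.02; 17.0 40.0 -5.8 0 0 -10.02; 9.8 42.4 -5.8 0 0 -10.02; 2.2 43.4 -5.8 0 0 -10.02; -5.3 43.1 -5.8 0 0 -10.02; -12.8 41.6 -5.8 0 0 -10.02;
```

```bash
python3 -m handwheel '32 -30 -12 0 0 -10; 36 -24 -12 0 0 -10; 40 -17 -12 0 0 -10; 42 -10 -12 0 0 -10; 43 -2 -12 0 0 -10' 1
python3 -m handwheel '43 5 -12 0 0 -10; 42 13 -12 0 0 -10; 39 20 -6 0 0 -10; 35 26 -2 0 0 -10; 30 32 0 0 0 -10'
python3 -m handwheel '24 36 0 0 0 -10; 17 40 0 0 0 -10; 10 42 0 0 0 -10; 2 43 0 0 0 -10; -5 43 0 0 0 -10'; python3 plan.py .5244 .0615 .34 183.3 2
```

```text
time_s: 0.72
eef_pos: [0.3318, -0.3757, 0.3084]
eef_rot: [-0.0, 0.802, 0.597, 0.0]
ft_force: [0.5, -0.9, 0.3]
opening: 0.0855
finger_force: 0.0
time_s: 1.35
eef_pos: [0.4204, -0.176, 0.3404]
eef_rot: [0.0, 0.475, 0.88, 0.0]
ft_force: [0.5, -0.4, -0.2]
opening: 0.0857
finger_force: 0.0
time_s: 1.98
eef_pos: [0.5077, 0.0218, 0.3401]
eef_rot: [-0.0, 0.058, 0.998, -0.0]
ft_force: [-0.4, -0.8, -0.0]
opening: 0.0852
finger_force: 0.0
yaw 173.3 turn z tool -10.0 tilt [-0. -0. -1.] pos [0.5077 0.0218 0.3401]
-6.0 20.7 0.0 0 0 -5.0; -7.8 20.1 0.0 0 0 -5.0;
```

```bash
python3 -m handwheel '-6 20.5 0 0 0 -5; -8 20 0 0 0 -5;0 0 0 0 0 0' >/dev/null
python3 - <<'E'
from h import *
s=r.get_state();print(s['eef_pos'],s['eef_rot']);save('wrist','w1');print(r.camera_info('wrist'))
E
```

```text
[0.52471011 0.06074483 0.33989723] [-3.48773640e-04 -2.66666772e-02  9.99644320e-01  9.70987634e-06]
{'fx': 309.70691628693146, 'fy': 309.70691628693146, 'cx': 322.9095036576035, 'cy': 198.4628712197788, 'T_tool_cam': array([[-9.98549082e-05, -9.47967171e-01, -3.18368078e-01,
         8.24881791e-02],
       [ 9.99999993e-01, -1.15422301e-04,  3.00333025e-05,
         1.06892050e-03],
       [-6.52173611e-05, -3.18368073e-01,  9.47967175e-01,
        -1.26346177e-01],
       [ 0.00000000e+00,  0.00000000e+00,  0.00000000e+00,
         1.00000000e+00]])}
```

View pics/w1.png

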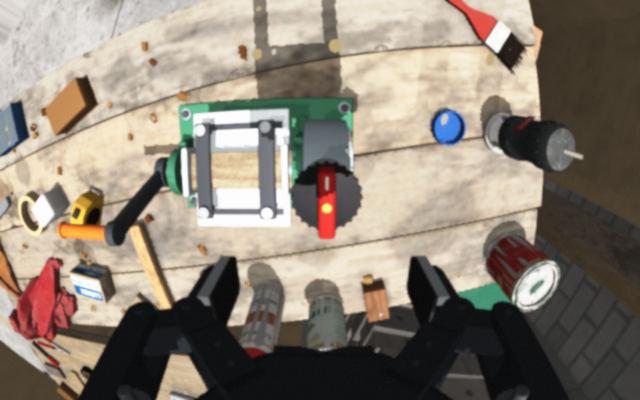

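The wrist view shows the red bar from (327,167) to (327,238) with the yellow stem at (326,209). The orange handle runs (60,229)–(108,234). I'll turn these into positions.

```bash
cat >> h.py <<'E'
def wonz(u,v,z,p,q):
    c=r.camera_info('wrist');T=c['T_tool_cam'];a=np.array([u-c['cx'],v-c['cy']]);rr=np.hypot(*a);t=rr/c['fx']
    d=np.array([*(a/max(rr,1e-9)*np.sin(t)),np.cos(t)]);M=R.from_quat([*q[1:],q[0]]).as_matrix()
    o=np.array(p)+M@T[:3,3];d=M@T[:3,:3]@d;return o+d*(z-o[2])/d[2]
E
python3 - <<'E'
from h import *
s=r.get_state();p,q=s['eef_pos'],s['eef_rot'];im=cv2.imread('pics/w1.png');h=cv2.cvtColor(im,cv2.COLOR_BGR2HSV)
def m(lo,hi,b):
    k=cv2.inRange(h[b[1]:b[3],b[0]:b[2]],lo,hi);return np.argwhere(k)[:,::-1]+[b[0],b[1]]
k=np.vstack([m((0,170,90),(6,255,255),(305,150,350,250)),m((174,170,90),(180,255,255),(305,150,350,250))]).astype(np.float32)
b=cv2.minAreaRect(k);print(b);B=cv2.boxPoints(b)
for x in B:print(wonz(*x,.2395,p,q).round(4))
st=m((20,150,120),(35,255,255),(310,190,345,225));print('stem',st.mean(0),wonz(*st.mean(0),.2395,p,q))
o=m((8,170,100),(19,255,255),(50,215,125,245)).astype(np.float32)
B=cv2.boxPoints(cv2.minAreaRect(o))
for x in B:print('or',x,wonz(*x,.23,p,q).round(4))
print(wonz(*o.mean(0),.23,p,q))
E
```

```text
((326.5, 204.5), (65.0, 17.0), 90.0)
[0.4971 0.056  0.2395]
[0.4964 0.0687 0.2395]
[0.5502 0.0722 0.2395]
[0.5509 0.0585 0.2395]
stem [326.06666667 207.        ] [0.52473703 0.06354544 0.2395    ]
or [ 57.64968 236.80891] [ 0.5836 -0.2432  0.23  ]
or [ 58.462425 214.05223 ] [ 0.5543 -0.2307  0.23  ]
or [103.79746 215.67134] [ 0.5504 -0.1562  0.23  ]
or [102.98472 238.42802] [ 0.5764 -0.1644  0.23  ]
[ 0.57031917 -0.19782259  0.23      ]
```

```bash
python3 -m handwheel '0 3 35 0 0 0; 0 0 40 0 0 0; 0 0 29 0 0 0; 0 0 0 0 0 0' 
python3 -m handwheel '0 0 0 0 0 0;0 0 0 0 0 0; 0 0 0 0 0 0; 0 0 0 0 0 0' -1
```

```text
time_s: 2.9
eef_pos: [0.5226, 0.0618, 0.2344]
eef_rot: [-0.003, -0.025, 1.0, -0.0]
ft_force: [-0.2, 0.1, 1.0]
opening: 0.0854
finger_force: 0.0
time_s: 3.4
eef_pos: [0.5247, 0.0632, 0.237]
eef_rot: [0.001, -0.026, 1.0, 0.001]
ft_force: [0.4, 12.8, 1.5]
opening: 0.0128
finger_force: 53.7
```

```bash
python3 -m handwheel '0 0 4 0 0 0; 0 0 4 0 0 0;0 0 4 0 0 0; 0 0 2 0 0 0; 0 0 0 0 0 0'
```

```text
time_s: 4.03
eef_pos: [0.5248, 0.0634, 0.2242]
eef_rot: [0.001, -0.026, 1.0, 0.0]
ft_force: [-6.4, 2.9, 18.1]
opening: 0.0129
finger_force: 63.1
```

```bash
python3 -m handwheel '0 0 2 0 0 0; 0 0 0 0 0 0'
python3 -m handwheel '0 0 0 0 0 10; 0 0 0 0 0 10; 0 0 0 0 0 10'
```

```text
time_s: 4.28
eef_pos: [0.5249, 0.0634, 0.224]
eef_rot: [0.001, -0.026, 1.0, 0.0]
ft_force: [-13.4, 2.4, 34.4]
opening: 0.0127
finger_force: 65.5
time_s: 4.65
eef_pos: [0.5249, 0.0639, 0.224]
eef_rot: [0.001, 0.237, 0.972, 0.001]
ft_force: [-11.5, 7.5, 32.8]
opening: 0.0128
finger_force: 65.2
```

```bash
python3 -m handwheel '0 0 0 0 0 10; 0 0 0 0 0 10; 0 0 0 0 0 10; 0 0 0 0 0 10; 0 0 0 0 0 3'
python3 - <<'E'
from h import *
print(r.get_state()['torque'])
E
```

```text
time_s: 5.28
eef_pos: [0.5255, 0.0645, 0.224]
eef_rot: [0.001, 0.575, 0.818, 0.002]
ft_force: [-10.1, 9.1, 32.3]
opening: 0.0128
finger_force: 65.2
[1.51507316 1.89165442 0.53830792]
```

```bash
python3 -m handwheel '0 0 -2 0 0 -1; 0 0 0 0 0 0'
python3 -m handwheel '0 0 0 0 0 0; 0 0 0 0 0 0;0 0 -20 0 0 0; 0 0 -40 0 0 0; 0 0 -30 0 0 0' 1
python3 - <<'E'
from h import *
save('wrist','w2')
i=cv2.imread('pics/w2.png')[100:320,220:460];cv2.imwrite('pics/w2c.png',cv2.resize(i,None,fx=2.4,fy=2.4))
E
python3 plan.py .5244 .0615 .34 183.3 1
```

```text
time_s: 5.52
eef_pos: [0.5253, 0.0645, 0.2243]
eef_rot: [0.0, 0.567, 0.824, 0.002]
ft_force: [-3.6, 8.7, 13.4]
opening: 0.0127
finger_force: 62.4
time_s: 6.15
eef_pos: [0.5245, 0.0624, 0.3132]
eef_rot: [0.0, 0.567, 0.824, -0.0]
ft_force: [0.1, -0.6, -0.3]
opening: 0.0852
finger_force: 0.0
yaw 110.9 turn z tool -72.4 tilt [ 0.006  0.    -1.   ] pos [0.5263 0.0626 0.3171]
-0.4 -2.1 -22.9 0 0 -72.35;
```

View pics/w2c.png

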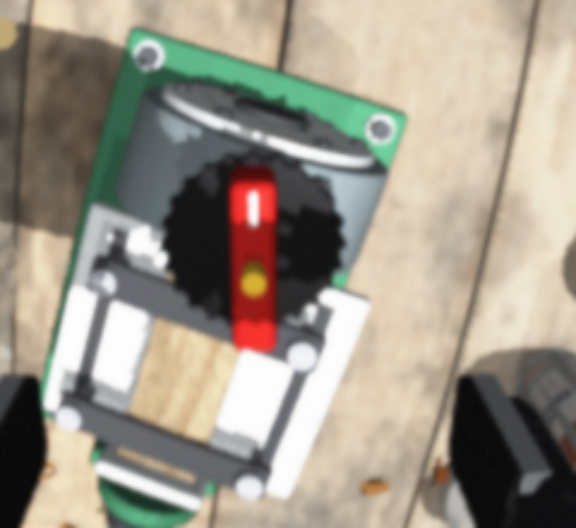

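The knob stayed turned about 72° from the base, with the stem at crop pixel (253,280). Next, the crank.

```bash
python3 plan.py .608 -.193 .33 93.3 5
```

```text
yaw 110.9 turn z tool 17.6 tilt [ 0.006  0.    -1.   ] pos [0.5263 0.0626 0.3171]
-53.6 -3.0 -2.5 0 0 3.53; -53.7 0.3 -2.5 0 0 3.53; -53.6 3.6 -2.5 0 0 3.53; -53.2 6.9 -2.4 0 0 3.53; -52.7 10.1 -2.4 0 0 3.53;
```

```bash
python3 -m handwheel '-54 -3 -2.5 0 0 3.5; -54 0 -2.5 0 0 3.5; -54 4 -2.5 0 0 3.5; -53 7 -2.5 0 0 3.5; -53 10 -2.5 0 0 3.5' -1
python3 -m handwheel '0 0 0 0 0 0'; python3 plan.py .608 -.193 .233 93.3 3
python3 - <<'E'
from h import *
save('scene','s2');print(proj('scene',(.5245,.0635,.235)),proj('scene',(.572,-.193,.231)))
i=cv2.imread('pics/s2.png')[150:280,240:400];cv2.imwrite('pics/s2c.png',cv2.resize(i,None,fx=4.5,fy=4.5,interpolation=cv2.INTER_CUBIC))
E
```

```text
time_s: 6.82
eef_pos: [0.607, -0.1959, 0.3241]
eef_rot: [-0.0, 0.686, 0.727, -0.0]
ft_force: [0.7, 0.1, 0.2]
opening: 0.0
finger_force: 0.0
time_s: 6.95
eef_pos: [0.6073, -0.1976, 0.3238]
eef_rot: [0.0, 0.687, 0.727, -0.0]
ft_force: [-0.1, 0.2, -0.2]
opening: 0.0003
finger_force: 0.0
yaw 93.2 turn z tool -0.1 tilt [-0.001 -0.001 -1.   ] pos [ 0.6073 -0.1976  0.3238]
1.5 0.3 30.3 0 0 -0.03; 1.5 0.3 30.3 0 0 -0.03; 1.5 0.3 30.3 0 0 -0.03; 
(np.float64(284.02152848344986), np.float64(201.39294841222346)) (np.float64(343.26248224091626), np.float64(165.01054512978166))
```

View pics/s2c.png

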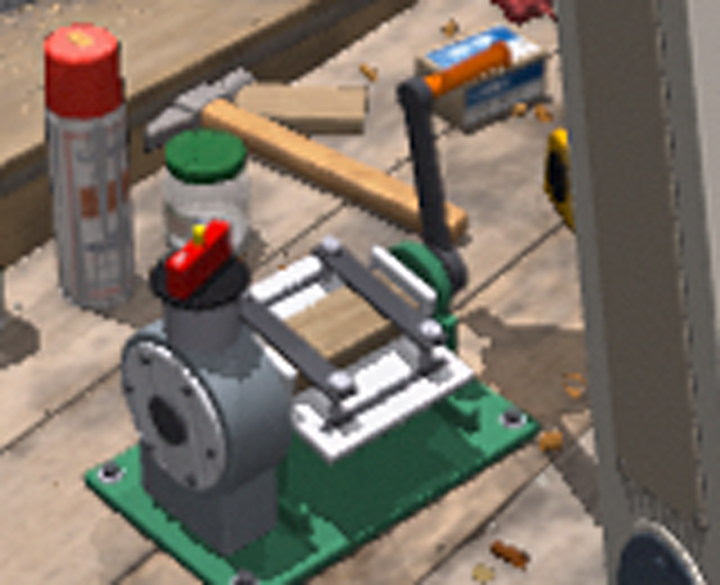

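The scene view confirms the knob is set: the yellow stem stands out at (284,202), and the handle at (344,165) matches my estimate. I'll lower the shut fingers behind the handle and take a baseline stem count.

```bash
cat > stem.py <<'E'
from h import *
i=cv2.cvtColor(r.grab_frame('scene')[190:215,270:300],cv2.COLOR_RGB2HSV)
m=cv2.inRange(i,(19,110,80),(36,255,255));ys=np.argwhere(m)
s=r.get_state();print('stem px',len(ys),ys.mean(0).round(1) if len(ys) else '','F',np.round(s['ft_force'],1),'pos',np.round(s['eef_pos'],4),s['time_s'])
E
python3 -m handwheel '2 0 30 0 0 0; 1 0 30 0 0 0; 1 0 30 0 0 0; 0 0 0 0 0 0'; python3 stem.py
```

```text
time_s: 7.5
eef_pos: [0.6047, -0.1881, 0.2322]
eef_rot: [-0.003, 0.685, 0.729, -0.001]
ft_force: [-0.5, -0.5, -0.0]
opening: -0.0001
finger_force: 0.0
stem px 8 [11.5 13.5] F [ 0.7 -0.3  0.4] pos [ 0.6059 -0.1887  0.2341] 7.55
```

```bash
python3 -m handwheel '0 -5 0 0 0 0; 0 -5 0 0 0 0; 0 -4 0 0 0 0; 0 -4 0 0 0 0;0 -4 0 0 0 0'; python3 stem.py
```

```text
time_s: 8.18
eef_pos: [0.5869, -0.1916, 0.2368]
eef_rot: [0.003, 0.685, 0.728, 0.002]
ft_force: [5.1, 0.5, 6.1]
opening: -0.0001
finger_force: 2.8
stem px 8 [11.5 13.5] F [4.5 1.  3.4] pos [ 0.5863 -0.1916  0.2367] 8.225
```

```bash
python3 -m handwheel '0 -4 0 0 0 0; 0 -4 0 0 0 0; 0 -4 0 0 0 0; 0 -4 0 0 0 0;0 -4 0 0 0 0'; python3 stem.py
python3 -m handwheel '0 -3 0 0 0 0; 0 -3 0 0 0 0; 0 -3 0 0 0 0; 0 -2 0 0 0 0'; python3 stem.py
```

```text
time_s: 8.85
eef_pos: [0.5664, -0.193, 0.2363]
eef_rot: [0.002, 0.685, 0.728, 0.001]
ft_force: [5.0, 0.7, 4.9]
opening: -0.0002
finger_force: 2.7
stem px 8 [11.5 13.5] F [ 3.8 -0.2  4.3] pos [ 0.5658 -0.1929  0.2362] 8.9
time_s: 9.4
eef_pos: [0.5539, -0.1933, 0.235]
eef_rot: [0.0, 0.685, 0.728, 0.0]
ft_force: [5.0, -0.0, 4.7]
opening: 0.0003
finger_force: 2.3
stem px 8 [11.5 13.5] F [4.  0.4 3.3] pos [ 0.5535 -0.1932  0.2349] 9.45
```

```bash
echo "import sys;sys.exit(len(ys)<5 or s['ft_force'][0]>7.5)" >> stem.py
python3 -m handwheel '0 -1.5 0 0 0 0; 0 -1.5 0 0 0 0; 0 -1.5 0 0 0 0; 0 -1.5 0 0 0 0' | sed -n 4p; python3 stem.py && python3 -m handwheel '0 -1.5 .2 0 0 0; 0 -1.5 .2 0 0 0; 0 -1.5 .2 0 0 0; 0 -1.5 .2 0 0 0' | sed -n 4p; python3 stem.py && python3 -m handwheel '0 -1.5 .3 0 0 0; 0 -1.5 .3 0 0 0; 0 -1.5 .3 0 0 0; 0 -1.5 .3 0 0 0' | sed -n 4p; python3 stem.py
```

```text
ft_force: [4.1, -0.4, 3.0]
stem px 8 [11.5 13.5] F [ 3.3 -1.5  2.2] pos [ 0.5474 -0.1935  0.2346] 10.0
stem px 8 [11.5 13.5] F [ 3.  -1.2  2.4] pos [ 0.5474 -0.1935  0.2346] 10.05
stem px 8 [11.5 13.5] F [ 2.3 -1.2  0.8] pos [ 0.5474 -0.1935  0.2345] 10.1False
False
False
```

```bash
sed -i 's/sys.exit(\(.*\))$/sys.exit(int(\1))/' stem.py
python3 -m handwheel '0 -1.5 .2 0 0 0; 0 -1.5 .2 0 0 0; 0 -1.5 .2 0 0 0; 0 -1.5 .2 0 0 0' | sed -n 4p; python3 stem.py && python3 -m handwheel '0 -1.5 .3 0 0 0; 0 -1.5 .3 0 0 0; 0 -1.5 .3 0 0 0; 0 -1.5 .3 0 0 0' | sed -n 4p && python3 stem.py
```

```text
ft_force: [3.8, -0.1, 2.5]
stem px 8 [11.5 13.5] F [3.6 0.  2.3] pos [ 0.5416 -0.1938  0.2341] 10.65
ft_force: [2.9, 0.0, 3.2]
stem px 8 [11.5 13.5] F [3.3 0.  2.4] pos [ 0.5353 -0.1942  0.2326] 11.2
```

```bash
python3 -m handwheel '0 -1.5 .3 0 0 0; 0 -1.5 .3 0 0 0; 0 -1.5 .3 0 0 0; 0 -1.5 .3 0 0 0' | sed -n 4p; python3 stem.py && python3 -m handwheel '0 -1.5 .4 0 0 0; 0 -1.5 .4 0 0 0; 0 -1.5 .4 0 0 0; 0 -1.5 .4 0 0 0' | sed -n 4p && python3 stem.py && python3 -m handwheel '0 -1.5 .5 0 0 0; 0 -1.5 .5 0 0 0; 0 -1.5 .5 0 0 0; 0 -1.5 .5 0 0 0' | sed -n 4p && python3 stem.py
```

```text
ft_force: [3.6, 0.2, 3.4]
stem px 8 [11.5 13.5] F [4.3 0.4 2.9] pos [ 0.5295 -0.1945  0.2315] 11.75
ft_force: [3.3, -0.0, 3.0]
stem px 8 [11.5 13.5] F [ 2.4 -0.3  2.5] pos [ 0.5234 -0.195   0.2298] 12.3
ft_force: [3.3, 0.8, 2.2]
stem px 8 [11.5 13.5] F [3.6 0.  2.8] pos [ 0.5176 -0.1953  0.2279] 12.85
```

```bash
python3 -m handwheel '0 -1.5 .5 0 0 0; 0 -1.5 .5 0 0 0; 0 -1.5 .5 0 0 0; 0 -1.5 .5 0 0 0' | sed -n 4p; python3 stem.py && python3 -m handwheel '0 -1.5 .6 0 0 0; 0 -1.5 .6 0 0 0; 0 -1.5 .6 0 0 0; 0 -1.5 .6 0 0 0' | sed -n 4p && python3 stem.py && python3 -m handwheel '0 -1.5 .6 0 0 0; 0 -1.5 .6 0 0 0; 0 -1.5 .6 0 0 0; 0 -1.5 .6 0 0 0' | sed -n 4p && python3 stem.py
```

```text
ft_force: [3.1, -0.1, 3.6]
stem px 8 [11.5 13.5] F [ 1.7 -0.5  2.1] pos [ 0.5114 -0.1957  0.2258] 13.4
ft_force: [3.2, 0.8, 2.9]
stem px 8 [11.5 13.5] F [2.8 0.1 2.5] pos [ 0.5056 -0.196   0.2235] 13.95
ft_force: [4.1, 0.7, -0.7]
stem px 8 [11.5 13.5] F [ 4.  -0.5 -0.4] pos [ 0.4995 -0.1964  0.2208] 14.5
```

```bash
python3 -m handwheel '0 -1.5 .8 0 0 0; 0 -1.5 .8 0 0 0; 0 -1.5 .8 0 0 0; 0 -1.5 .8 0 0 0' | sed -n 4p; python3 stem.py && python3 -m handwheel '0 -1.5 .9 0 0 0; 0 -1.5 .9 0 0 0; 0 -1.5 .9 0 0 0; 0 -1.5 .9 0 0 0' | sed -n 4p && python3 stem.py
```

```text
ft_force: [1.1, -0.5, -0.2]
stem px 6 [12.  13.5] F [-0.8  0.1  1.2] pos [ 0.4929 -0.1966  0.2176] 15.05
ft_force: [0.7, 1.3, 1.4]
stem px 3 [13.3 13.7] F [ 1.5 -0.   0.9] pos [ 0.4879 -0.1971  0.2144] 15.6
```

The stem is sinking (8→6→3 px) and the force has dropped, so the pin is entering the notch. Taking a look before going further.

```bash
python3 -m handwheel '0 -1 .6 0 0 0; 0 0 0 0 0 0' | sed -n 4p; python3 stem.py
python3 - <<'E'
from h import *
save('scene','s3')
a=[cv2.resize(cv2.imread(f'pics/{n}.png')[185:220,265:310],None,fx=8,fy=8,interpolation=cv2.INTER_CUBIC) for n in('s2','s3')];cv2.imwrite('pics/s3c.png',np.hstack(a))
E
```

```text
ft_force: [2.1, 1.0, 0.3]
stem px 3 [13.3 13.7] F [1.2 0.2 0.9] pos [ 0.4869 -0.1972  0.2138] 15.9
```

View pics/s3c.png

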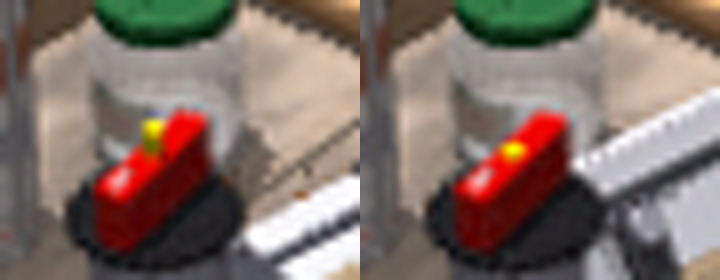

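In the right-hand crop the stem is flush with the knob, so the pin has dropped. I'll nudge 2 mm further into the play as a check, then withdraw.

```bash
python3 -m handwheel '0 -1 .6 0 0 0; 0 -1 .6 0 0 0; 0 0 0 0 0 0' | sed -n 4p; python3 stem.py
```

```text
ft_force: [2.0, 0.1, -1.7]
stem px 3 [13.3 13.7] F [ 2.3 -0.3  0.2] pos [ 0.4848 -0.1973  0.2125] 16.375
```

```bash
python3 -m handwheel '0 10 0 0 0 0; 0 20 0 0 0 0; 0 0 -30 0 0 0; 0 0 -40 0 0 0; 0 0 -40 0 0 0'; python3 -m handwheel '0 0 0 0 0 0; 0 0 0 0 0 0; 0 0 0 0 0 0' | sed -n 4p; python3 stem.py
python3 - <<'E'
from h import *
save('scene','s4')
i=cv2.imread('pics/s4.png')[150:280,240:400];cv2.imwrite('pics/s4c.png',cv2.resize(i,None,fx=4.5,fy=4.5,interpolation=cv2.INTER_CUBIC))
E
```

```text
time_s: 17.0
eef_pos: [0.515, -0.1954, 0.3235]
eef_rot: [-0.001, 0.685, 0.728, -0.0]
ft_force: [0.6, -0.7, 0.7]
opening: 0.0
finger_force: 0.0
ft_force: [0.0, -0.7, 0.2]
stem px 3 [13.3 13.7] F [-0.2  0.7  0.1] pos [ 0.5144 -0.1953  0.3213] 17.425
```

View pics/s4c.png

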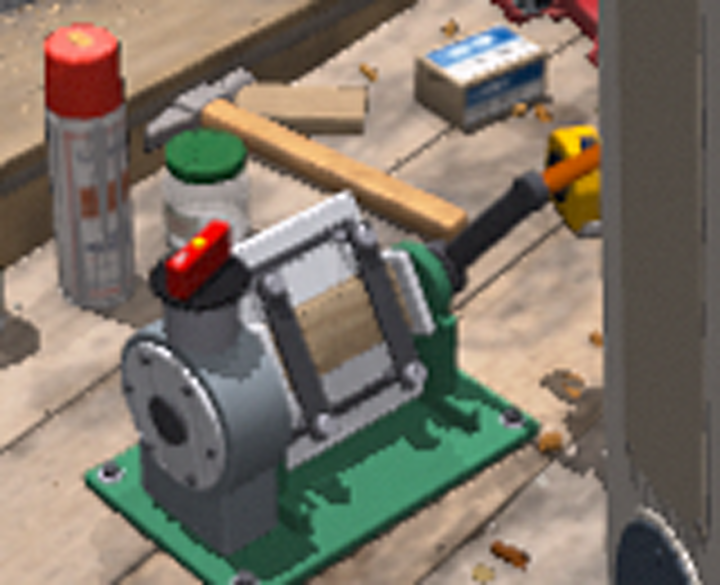

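The table is tilted to about 1 rad. The stem is flush at crop (200,242), the knob is down and turned, and the arm touches nothing. Handing in.

```bash
python3 -c "
from workcell import r
print(r.hand_in())"
```

```text
the job is handed in; nothing more can be done
None
```

I handed the job in at about 17.5 s: the knob is pressed and turned to its stop, the table is tilted about 1.0 rad (estimated from the crank position), the pin stem is flush, and the arm is clear; the hand-in returned no verdict.

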